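# Heft returned cartons, rack the full ones, bin the empties

### The arm

A 6-joint arm with a two-finger parallel gripper is mounted at the origin on the work surface. World frame = base frame: x ahead of the robot, y to its left, z up, the work surface at z = 0. Lengths are in mm, angles in rad, forces in N, time in s.
With the tool pointing down it reaches from about 400 to 925 mm from the base axis. Payload 12.5 kg.
Tool frame: the origin (TCP) lies between the finger pads; the fingertips stand 25 mm ahead of it and the grasp point (between the pads) lies 6 mm ahead of it; z points along the fingers, y is the line along which they close (so a half turn about z gives the same grasp; the last joint's range is limited). The gripper opens to 95 mm and grips with 3 to 60 N. Pads are 20 mm wide; open, the fingers measure 119 mm over their backs; the gripper's body (75 mm by 180 mm) begins 59 mm behind the grasp point.
Start: joints at [1.07, 0.491, 1.559, -0, 1.092, -0.106], TCP at [240.374, 576.944, 239.661] pointing down, gripper open.
Joint ranges: [-3.1, 3.1], [-0.84, 2.19], [0.05, 2.79], [-1.13, 4.28], [0.06, 2.93], [-2.69, 2.69]. Speed limits (rad/s): [2.22, 2.22, 2.79, 3.14, 3.14, 3.14].

### API

Orientations are given as [roll, pitch, yaw] about the fixed x, y, z axes, in that order (R = Rz(yaw) Ry(pitch) Rx(roll)).
In Python, from cell import state, read_camera, job_done, cut_out gives the robot as it stands. The module is installed in compiled form; this text tells all that it offers.
- The arm moves only by the tool jog_arm, never from a script. Its argument "motion" is a list of rows, each a list of 2 entries, a list of its own where there are three numbers: the shift along the tool's x, y, z in mm, then the turn about the tool's z in rad. A call has 1 to 5 rows; each row is the pose to reach, as a shift and turn from the pose commanded when the call began, along the tool's axes at that moment; what a row does not reach only later rows make up. A row lasts 1/10 s, in which the tool goes at most 50 mm and 8.59 degrees, less where a joint would pass 70% of its speed; a pose out of reach is approached as far as the arm can. A call with a gripper value outside its range is refused whole. "grip" is the closure, from 0 (fully open) to 1 (shut), set as the call begins (left out, the last holds). The fingers move at their own pace and stop on an object; the grip force is fixed at half the most. Time passes only in rows, so rows that repeat a pose let the fingers close. It gives the time, the measured TCP pose, the force, the opening and the grip force at its end, in the units of the state.
- state(): the state, without advancing time (a new reading comes with each control period).
- read_camera(name): name is "scene" or "side" or "wrist"; returns a dict with "img" (384x512x3 uint8, blue, green, red), "vertical_fov" (degrees; the focal length in pixels is half the picture's height over the tangent of half this angle, whatever the lens; pixels are square), "cx", "cy" (the principal point, pixels), "extrinsics" (4x4, takes a point from camera to world coordinates). Camera axes: x right, y up, looking along -z (the intrinsics and any distortion apply to the point x, -y, -z); pixel columns grow to the right and rows downward; lengths in mm; the calibration is good to about 2 mm. A picture is of the moment at which its call begins. There is no depth.
- job_done(): hands the job in; it is judged then, once.
Trained networks look in a picture, given as the dict that the camera call returned (one of the last four; its "shot" number tells which), for a name from the list of things; names that differ only in an ending like _2 or _b are one class to them, and where a whole thing is asked for, a point or a joint stands for the part that bears it (a point fixed in the world has none). Each returns a list of dicts, best first, with "p" (0 to 1); they miss things now and then, are a little off and sometimes report something else, mostly with a low value. They report only what shows in the picture. A call takes as long as a camera call. They do not tell look-alikes from the thing itself.
- cut_out(name, picture): "region" (384x512 bool, what is visible of it) and "box" ([left, top, right, bottom] in pixels, round what is visible of it).
The state is a dict: "t": time; "joints": joint angles; "qvel": joint speeds; "tau": joint torques, N m; "eef_pos": TCP position; "tcp_rot": TCP orientation; "ft_force": force on the tool from outside, world axes, zero at the start; "moment": the same for the moment, N m; "opening": opening from 0.0 (shut) to 1.0 (fully open); "grip_force": force on a finger pad.
Only numpy, scipy, OpenCV 4.12 (cv2) and the standard library are available. Lean on these libraries where they do the work, as an engineer would, in place of code of your own. Each camera call takes 0.05 s, during which the arm holds its last target. There are 200 camera calls.

### The job

These parts cartons have come back to the store and look alike, but some are full and some are empty: heft each one to tell. Swing the rack's keeper bar up and back, put every full carton in a rack lane of its own, lying lengthwise and pushed in under the roof until it is fully home against the rear stop, lay every empty one in the grey tray, and swing the bar down again across the lanes. Leave the mug and the tape roll where they are.

Things in the scene. Friction and masses are not known exactly. Their poses are not given: they have to be found in the camera images.
- rack: Fixed grey steel bench rack, three lanes side by side, all empty. Origin: middle of the mouth (front edge of the roof) at bench level; x inward along the lanes, y across, z up. Deck 8 mm thick, 256 mm wide, from x = -130 mm (open apron) to x = 125 mm. The roof covers the lanes from x = 0 to 125 mm: underside 66 mm, top 70 mm above the bench, nothing stands on it.
- lane1 (a point): Centre of the lane at y = -78 mm, at its mouth on the deck, 8 mm above the bench; axes as the rack. Each lane is 56 mm wide and 58 mm high inside; lane centres 78 mm apart. Between lanes stand solid dividers 22 mm wide; their pointed noses, topping out 54 mm above the bench, reach out of the mouth to x = -30 mm and guide a carton in.
- lane2 (a point): Same point of the middle lane, at y = 0.
- lane3 (a point): Same point of the lane at y = 78 mm.
- rear_stop (a point): Foot of the rigid rear stop in the middle lane, on its front face: the stop closes all three lanes 80 mm inside the mouth. A carton that is fully home therefore sticks out 20 mm in front of the roof, its centre 30 mm inside the mouth.
- keeper (a joint): Angle of the rack's keeper bar, a U of 10 mm steel rod hinged on the rack's two flanks, 30 mm inside the mouth and 45 mm above the bench; arms 72 mm. 0 rad (start): down across all lane mouths, 42 mm in front of the roof. It swings up and over towards +x and lies back over the roof at 2.25 rad, clear of the lanes. Free hinge, 0.15 kg: it falls shut below about 1.57 rad and falls back beyond.
- keeper_bar (a point): Middle of the keeper bar's cross rod (10 mm thick, along the rack's y): in the rack frame at x = -42, z = 45 mm when down and x = 75, z = 101 mm when laid back.
- tray: Fixed grey plastic open tray for empties, 220 mm (its x) by 290 mm (its y), 65 mm high, walls 4 mm, floor 5 mm thick. Origin: centre of its underside. Starts empty.
- mug: White mug, 80 mm across, 95 mm high, standing; origin at the centre of its underside. Not part of the job.
- tape_roll: Roll of brown packing tape lying flat, 100 mm across, 48 mm high; origin at the centre of its underside. Not part of the job.
- carton1_mid (a point): Centre of a closed rigid cardboard carton, 100 mm long (its x axis), 50 x 50 mm in section, lying on a long face; may be gripped firmly across its width. All look alike; an empty one weighs 60 to 100 g, a full one (packed solid, or with a pack of parts hidden inside) 0.48 to 0.67 kg. Four or five are there, one to three of them full, at least one empty; an absent one reads None.
- carton2_mid (a point): Centre of another such carton, same size and axes; full, empty or absent.
- carton3_mid (a point): Centre of another such carton, same size and axes; full, empty or absent.
- carton4_mid (a point): Centre of another such carton, same size and axes; full, empty or absent.
- carton5_mid (a point): Centre of another such carton, same size and axes; full, empty or absent.
There are look-alikes about, which are no part of the job. Leave any purple look-alike of the part that bears carton4_mid alone.

How it is judged:
By the outcome, as a careful person would: the job done as asked, in the order asked, and still so for the second after the job is handed in, with the robot touching nothing.
Of carton4, carton5 only 1 to 2 are there at a start; the rules pass over those that are not, and their reading is None.
Of parts_pack_a, parts_pack_b, parts_pack_c only 1 to 2 are there at a start; the rules pass over those that are not, and their reading is None.
At some moment in a run one of carton1, carton2, carton3, carton4, carton5 may be knocked a few centimetres aside while the robot is not near it.
Once in a run the grip may slacken for a moment while it holds something.
It also fails if it takes over 210 s, if anything falls off the work surface, if the arm or the gripper's body presses on something with over 40 N, if the wrist force passes 120 N, or if a joint passes its speed limit or range.

## Working session

There is one attempt and no reset: what is moved stays moved. The work goes in short steps, Python scripts to look and compute and a tool call to move; the robot and the scene stay as the last step left them, time stands still between calls to the robot, and variables do not carry over. Pictures are saved under pics/ and viewed, at most 14 in all, crops included, and the job is handed in when it is done.

Besides the shell and the picture viewer there is one more tool, called after "Call:" as a command line: name --argument value ..., lists and objects as JSON in quotes. jog_arm: Moves the arm, as the interface text tells. Its arguments: {"type":"object","properties":{"motion":{"type":"array"},"grip":{"type":"number"}},"required":["motion"]}

```bash
mkdir -p pics; cat > h.py <<'E'
import numpy as np, cv2
from cell import state, read_camera, job_done, cut_out
def proj(c,P):
    E=np.array(c["extrinsics"]);P=np.atleast_2d(P).astype(float)
    q=(P-E[:3,3])@E[:3,:3]
    f=192/np.tan(np.radians(c["vertical_fov"])/2)
    return np.c_[c["cx"]+f*q[:,0]/-q[:,2], c["cy"]-f*q[:,1]/-q[:,2]]
def ray(c,u,v,z):
    E=np.array(c["extrinsics"])
    f=192/np.tan(np.radians(c["vertical_fov"])/2)
    d=E[:3,:3]@np.array([(u-c["cx"])/f,-(v-c["cy"])/f,-1]);o=E[:3,3]
    return o+d*(z-o[2])/d[2]
E
python3 - <<'E'
from h import *
s=state();print(s)
ims=[]
for n in ("scene","side"):
    c=read_camera(n);print(n,c.keys(),c["vertical_fov"],c["cx"],c["cy"],np.round(c["extrinsics"],3).tolist())
    cv2.imwrite(f"pics/{n}0.png",c["img"])
    for t in ("carton1_mid","rack","tray","mug","tape_roll","keeper"):
        for r in cut_out(t,c):
            m=r["region"];ys,xs=np.nonzero(m)
            print(t,round(r["p"],2),r["box"],m.sum(),xs.mean().round(),ys.mean().round(),c["img"][m].mean(0).round())
E
```

```text
{'t': 0.0, 'joints': array([ 1.07038243e+00,  4.91587540e-01,  1.55947510e+00, -1.27671554e-05,
        1.09169427e+00, -1.05599316e-01]), 'qvel': array([-0.00020668,  0.00032044, -0.00253526, -0.00054474,  0.00015704,
        0.00084289]), 'tau': array([ 2.86881921e-03, -6.12672687e+01, -2.58178926e+01,  6.93400763e-02,
        4.81777894e-02, -1.62498009e-04]), 'eef_pos': array([240.27027992, 576.72575444, 239.03551567]), 'tcp_rot': array([-3.14043368e+00, -1.11457327e-04,  2.74678390e+00]), 'ft_force': array([ 0.36934531, -0.11297819,  0.16431307]), 'moment': array([-0.02969642, -0.05260423, -0.01350112]), 'grip_force': 0.0, 'opening': 0.9996797866039792}
scene dict_keys(['img', 'vertical_fov', 'cx', 'cy', 'extrinsics', 'shot']) 46.138134577917235 255.8043660186019 199.29759955452258 [[0.524, -0.606, 0.598, 1173.253], [0.852, 0.362, -0.379, -472.48], [0.013, 0.708, 0.706, 854.259], [0.0, 0.0, 0.0, 1.0]]
carton1_mid 0.97 [111.3, 223.4, 152.0, 269.0] 1084 131.0 247.0 [ 70. 101. 126.]
rack 0.79 [227.0, 188.3, 376.1, 299.3] 9541 304.0 237.0 [90. 95. 97.]
tray 0.6 [299.7, 107.0, 436.9,
[... 753 characters left out ...]
', 'extrinsics', 'shot']) 52.3595612282998 259.73133836248127 189.7145583481702 [[0.69, 0.542, -0.48, 2.546], [-0.723, 0.499, -0.477, -545.733], [-0.019, 0.676, 0.736, 830.824], [0.0, 0.0, 0.0, 1.0]]
carton1_mid 0.84 [317.6, 256.4, 364.8, 307.1] 1273 342.0 281.0 [ 52.  78. 101.]
rack 0.82 [212.3, 120.9, 331.5, 218.8] 7098 273.0 169.0 [71. 73. 75.]
tray 0.86 [106.2, 98.2, 219.7, 187.2] 6137 163.0 139.0 [47. 51. 54.]
tray 0.58 [212.7, 121.4, 329.9, 220.0] 7004 274.0 168.0 [71. 73. 74.]
mug 0.7 [222.1, 87.2, 253.8, 126.8] 867 237.0 107.0 [69. 79. 85.]
tape_roll 0.87 [337.6, 169.9, 380.5, 207.1] 1074 358.0 187.0 [44. 63. 80.]
keeper 0.75 [228.2, 145.3, 317.7, 194.4] 434 274.0 174.0 [76. 81. 85.]
```

View pics/scene0.png

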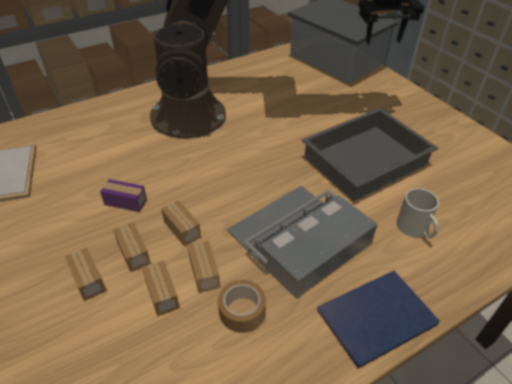

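View pics/side0.png

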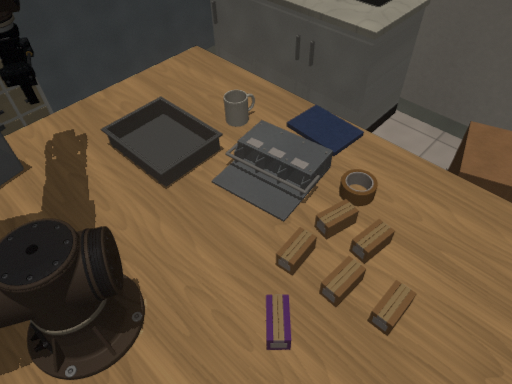

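The scene view shows five brown cartons, near (85,273), (131,247), (181,223), (160,287) and (204,265). The purple look-alike is at (123,195) and must be left alone. The rack is at (304,237) with its apron towards the robot, the tray at (367,152), the mug at (418,213) and the tape at (242,305). Next I'll fit poses from silhouettes.

```bash
cat >> h.py <<'E'
from scipy.optimize import minimize
def corners(b):  # x0,x1,y0,y1,z0,z1
    return np.array([[x,y,z] for x in b[:2] for y in b[2:4] for z in b[4:]],float)
CARTON=[(-50,50,-25,25,0,50)]; TRAY=[(-110,110,-145,145,0,65)]
RACK=[(-130,125,-128,128,0,8),(0,125,-128,128,0,70)]
def sil(c,boxes,p):
    m=np.zeros((384,512),np.uint8);C,S=np.cos(p[2]),np.sin(p[2])
    for b in boxes:
        P=corners(b);W=np.c_[p[0]+C*P[:,0]-S*P[:,1],p[1]+S*P[:,0]+C*P[:,1],P[:,2]]
        cv2.fillConvexPoly(m,cv2.convexHull(np.round(proj(c,W)*16).astype(np.int32)),1,shift=4)
    return m>0
def fit(views,boxes,p0):
    f=lambda p:sum(1-(s&m).sum()/max(1,(s|m).sum()) for c,m in views for s in [sil(c,boxes,p)])
    best=None
    for a in ([p0[2]] if len(p0)>2 else np.arange(0,3.1,.39)):
        s0=np.array([p0[0],p0[1],a]);r=minimize(f,s0,method="Nelder-Mead",options=dict(initial_simplex=[s0,s0+[15,0,0],s0+[0,15,0],s0+[0,0,.2]],xatol=.1,fatol=1e-3))
        if best is None or r.fun<best.fun: best=r
    return best
def cartons(c):
    out=[]
    for n in range(1,6):
        for r in cut_out(f"carton{n}_mid",c):
            m=np.array(r["region"]);
            if r["p"]>.3 and 300<m.sum()<2500: out.append((m,r["p"]))
    u=[]
    for m,p in sorted(out,key=lambda t:-t[1]):
        if all((m&q[0]).sum()<.3*min(m.sum(),q[0].sum()) for q in u): u.append((m,p))
    return [dict(m=m,p=p,xy=ray(c,*np.argwhere(m).mean(0)[::-1],25)[:2],col=c["img"][m].mean(0).round()) for m,p in u]
def find():
    cs,sd=read_camera("scene"),read_camera("side")
    A,B=cartons(cs),cartons(sd)
    for a in A:
        v=[(cs,a["m"])]
        b=min(B,key=lambda b:np.hypot(*(b["xy"]-a["xy"])),default=None)
        if b is not None and np.hypot(*(b["xy"]-a["xy"]))<30: v.append((sd,b["m"]))
        r=fit(v,CARTON,a["xy"]);a["pose"]=r.x
        print(np.round(r.x[:2]),"yaw",round((r.x[2]+np.pi/2)%np.pi-np.pi/2,3),"err",round(r.fun,2),"views",len(v),"p",round(a["p"],2),a["col"])
    print("side:",[np.round(b["xy"]).tolist() for b in B])
E
python3 - <<'E'
from h import *
find()
cs,sd=read_camera("scene"),read_camera("side")
for t,bx in (("rack",RACK),("tray",TRAY)):
    v=[(c,np.array(cut_out(t,c)[0]["region"])) for c in (cs,sd)]
    p=ray(cs,*np.argwhere(v[0][1]).mean(0)[::-1],25)[:2]
    best=min((fit(v,bx,[p[0],p[1],a]) for a in np.arange(-3,3,.52)),key=lambda r:r.fun)
    print(t,best.x,best.fun)
for t in("mug","tape_roll"):
    for c in (cs,sd):
        m=np.array(cut_out(t,c)[0]["region"]);print(t,ray(c,*np.argwhere(m).mean(0)[::-1],35))
E
```

```text
[ 452. -360.] yaw -0.039 err 0.14 views 2 p 0.98 [ 70. 101. 126.]
[ 590. -241.] yaw -0.247 err 0.12 views 2 p 0.72 [ 74. 105. 132.]
[ 443. -227.] yaw 0.108 err 0.2 views 2 p 0.66 [ 67.  96. 120.]
[ 473. -475.] yaw 0.004 err 0.16 views 2 p 0.62 [ 71. 101. 126.]
[ 278. -315.] yaw 0.747 err 0.12 views 2 p 0.6 [75. 67. 92.]
[ 593. -347.] yaw -0.133 err 0.09 views 2 p 0.58 [ 73. 104. 130.]
side: [[276.0, -317.0], [469.0, -474.0], [441.0, -227.0], [589.0, -239.0], [451.0, -358.0], [592.0, -346.0]]
rack [6.15052581e+02 9.90436028e+00 1.34830560e-01] 0.07625326068270666
tray [4.72131461e+02 3.52886302e+02 2.51806707e-02] 0.06793156424019275
mug [729.94699403 290.27875465  35.        ]
mug [747.73753518 293.92608387  35.        ]
tape_roll [ 730.90406416 -223.20906415   35.        ]
tape_roll [ 713.08573999 -222.97218322   35.        ]
```

```bash
cat >> h.py <<'E'
RK=np.array([615.05,9.9,.1348])
def rk(x,y,z=None):
    C,S=np.cos(RK[2]),np.sin(RK[2]);return [RK[0]+C*x-S*y,RK[1]+S*x+C*y]+([] if z is None else [z])
def plan(wps,step=250,half=True):
    """wps: (x,y,z,yaw) TCP targets; prints calls [dx,dy,dz],turn from the current pose"""
    s=state();p=np.array(s["eef_pos"]);yaw=s["tcp_rot"][2]
    for w in wps:
        d=np.array(w[:3])-p;t=yaw-w[3];t=(t+np.pi)%(2*np.pi)-np.pi
        if half:
            ok=[]
            for k in (-1,0,1):
                y2=yaw-(t+k*np.pi);j=(np.arctan2(w[1],w[0])+np.pi/2-y2)
                j=(j+np.pi)%(2*np.pi)-np.pi
                j0=(np.arctan2(p[1],p[0])+np.pi/2-yaw+np.pi)%(2*np.pi)-np.pi
                tt=(j-j0)-(np.arctan2(w[1],w[0])-np.arctan2(p[1],p[0]))
                ok.append((abs(j)>2.5,abs(tt),tt))
            t=min(ok)[2]
        n=max(int(np.ceil(np.linalg.norm(d)/step)),int(np.ceil(abs(t)/.72)),1)
        for i in range(n):
            C,S=np.cos(yaw),np.sin(yaw);e=d/n
            print([round(float(C*e[0]+S*e[1])),round(float(S*e[0]-C*e[1])),round(float(-e[2]))],round(t/n,3))
            yaw-=t/n
        p=np.array(w[:3]);print("  --",np.round(p),"yaw",round(yaw,3))
E
python3 - <<'E'
from h import *
print(np.degrees(RK[2]))
plan([rk(-90,0,260)+[RK[2]+np.pi/2]],step=220)
E
```

```text
7.723471078363497
[-162, -142, -7] 0.347
[-201, -78, -7] 0.347
[-215, -5, -7] 0.347
  -- [526.  -2. 260.] yaw 1.706
```

Call:
jog_arm --motion '[[[-162,-142,-7],0.347],[[-162,-142,-7],0.347],[[-162,-142,-7],0.347],[[-162,-142,-7],0.347],[[-162,-142,-7],0.347]]'

```text
t: 2.3
eef_pos: [336.5, 380.5, 247.0]
tcp_rot: [3.142, 0.0, 2.397]
ft_force: [0.1, 0.6, -0.4]
opening: 0.996
grip_force: 0.0
```

Call:
jog_arm --motion '[[[-201,-78,-7],0.347],[[-201,-78,-7],0.347],[[-201,-78,-7],0.347],[[-201,-78,-7],0.347],[[-201,-78,-7],0.347]]'

```text
t: 2.8
eef_pos: [432.4, 187.5, 253.9]
tcp_rot: [3.141, 0.0, 2.05]
ft_force: [0.7, 0.1, 0.6]
opening: 1.002
grip_force: 0.0
```

Call:
jog_arm --motion '[[[-215,-5,-7],0.347],[[-215,-5,-7],0.347],[[-215,-5,-7],0.347],[[-215,-5,-7],0.347],[[-215,-5,-7],0.347]]' --grip 0.6

```text
t: 3.3
eef_pos: [527.9, -5.9, 260.6]
tcp_rot: [3.141, 0.001, 1.703]
ft_force: [0.2, 1.2, -0.2]
opening: 0.635
grip_force: 0.0
```

```bash
python3 - <<'E'
from h import *
s=state();print(s["t"],s["eef_pos"],s["tcp_rot"],s["opening"])
c=read_camera("wrist");print(c["vertical_fov"],c["cx"],c["cy"],np.round(c["extrinsics"],2).tolist())
im=c["img"].copy()
L=lambda a,b,col:cv2.line(im,*[tuple(int(v) for v in q) for q in np.round(proj(c,[a,b]))],col,1)
L(rk(0,-128,70),rk(0,128,70),(0,0,255));L(rk(-42,-120,45),rk(-42,120,45),(0,255,0))
L(rk(-130,-128,8),rk(-130,128,8),(255,0,0))
for y in (-39,39): L(rk(-30,y,54),rk(0,y,54),(0,255,255))
for sg in(-1,1): L(rk(-130,128*sg,8),rk(0,128*sg,8),(255,0,0));L(rk(0,128*sg,70),rk(125,128*sg,70),(0,0,255))
cv2.imwrite("pics/w1.png",im)
E
```

```text
3.3 [527.86554776  -5.85393157 260.62930391] [3.14063128e+00 5.19615882e-04 1.70299684e+00] 0.6348654470977855
67.36781922283326 251.04575887769593 193.02064844730054 [[0.99, -0.13, -0.04, 516.41], [0.13, 0.95, 0.29, 78.35], [0.0, -0.3, 0.95, 404.41], [0.0, 0.0, 0.0, 1.0]]
```

View pics/w1.png

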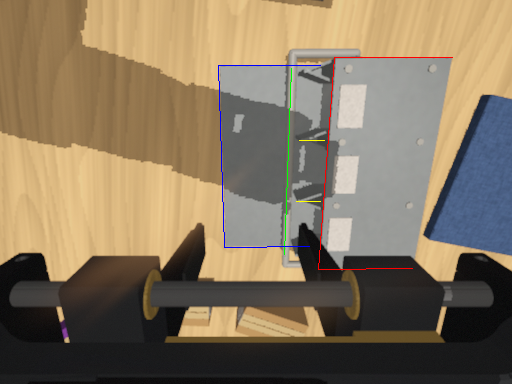

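The overlay matches the rack: the mouth line lies on the roof edge at x≈330 px and the bar line on the rod at x≈288 px, so the pose is good. I'll go down onto the bar.

```bash
python3 - <<'E'
from h import *
print(state()["eef_pos"])
Y=RK[2]+np.pi/2
plan([rk(-42,0,120)+[Y],rk(-42,0,57)+[Y]])
E
```

```text
[527.93173193  -5.87121489 260.49589573]
[4, 46, 140] -0.003
  -- [573.   4. 120.] yaw 1.706
[0, 0, 63] 0.0
  -- [573.   4.  57.] yaw 1.706
```

Call:
jog_arm --motion '[[[4,46,140],0],[[4,46,140],0],[[4,46,140],0],[[4,46,140],0],[[4,46,140],0]]'

```text
t: 3.85
eef_pos: [570.7, 8.5, 120.9]
tcp_rot: [-3.14, -0.001, 1.707]
ft_force: [-0.2, 0.2, 1.1]
opening: 0.403
grip_force: 0.0
```

Call:
jog_arm --motion '[[[0,0,20],0],[[0,0,40],0],[[0,0,63],0],[[0,0,63],0],[[0,0,63],0]]'

```text
t: 4.35
eef_pos: [571.7, 7.7, 60.1]
tcp_rot: [3.139, 0.001, 1.706]
ft_force: [0.4, -0.7, 0.7]
opening: 0.397
grip_force: 0.0
```

Call:
jog_arm --motion '[[[0,0,0],0],[[0,0,0],0],[[0,0,0],0],[[0,0,0],0],[[0,0,0],0]]' --grip 1

```text
t: 4.85
eef_pos: [574.1, 7.9, 58.7]
tcp_rot: [3.134, 0.001, 1.705]
ft_force: [11.1, 6.2, -1.5]
opening: 0.095
grip_force: 30.0
```

Call:
jog_arm --motion '[[[0,3,-18],0],[[0,10,-35],0],[[0,20,-49],0],[[0,34,-61],0],[[0,51,-68],0]]'

```text
t: 5.35
eef_pos: [620.5, 14.1, 126.8]
tcp_rot: [-3.138, 0.0, 1.706]
ft_force: [-9.0, -4.1, 7.9]
opening: 0.097
grip_force: 30.0
```

Call:
jog_arm --motion '[[[0,9,-2],0],[[0,18,-4],0],[[0,36,-3],0],[[0,53,3],0],[[0,58,5],0]]'

```text
t: 5.85
eef_pos: [680.4, 22.0, 120.9]
tcp_rot: [3.14, 0.001, 1.706]
ft_force: [0.3, -2.2, 5.5]
opening: 0.094
grip_force: 30.0
```

Call:
jog_arm --motion '[[[0,0,0],0],[[0,0,0],0],[[0,0,0],0]]' --grip 0.6

```text
t: 6.15
eef_pos: [678.4, 22.4, 120.6]
tcp_rot: [-3.141, -0.0, 1.706]
ft_force: [-0.1, -0.0, 0.4]
opening: 0.293
grip_force: 0.1
```

Call:
jog_arm --motion '[[[0,0,-40],0],[[0,0,-80],0],[[0,0,-120],0],[[0,0,-120],0]]' --grip 0.2

```text
t: 6.55
eef_pos: [680.3, 22.3, 246.7]
tcp_rot: [3.133, 0.001, 1.706]
ft_force: [0.1, 0.6, -0.7]
opening: 0.63
grip_force: 0.0
```

```bash
python3 - <<'E'
from h import *
c=read_camera("scene");cv2.imwrite("pics/s2.png",cv2.resize(c["img"][170:310,210:390],None,fx=3,fy=3))
find()
plan([(443,-227,200,.108+np.pi/2)])
E
```

```text
[ 591. -241.] yaw -0.252 err 0.15 views 2 p 0.91 [ 85. 120. 151.]
[ 442. -228.] yaw 0.104 err 0.15 views 2 p 0.84 [ 77. 109. 137.]
[ 277. -315.] yaw 0.751 err 0.15 views 2 p 0.76 [ 86.  76. 104.]
[ 454. -360.] yaw -0.053 err 0.04 views 1 p 0.73 [ 81. 115. 144.]
[ 473. -475.] yaw 0.009 err 0.13 views 2 p 0.72 [ 82. 116. 145.]
[ 592. -346.] yaw -0.134 err 0.14 views 2 p 0.56 [ 84. 118. 148.]
side: [[591.0, -345.0], [441.0, -226.0], [589.0, -238.0], [471.0, -474.0], [276.0, -317.0]]
[-108, -134, 20] 0.013
[-109, -132, 20] 0.013
  -- [ 443 -227  200] yaw 1.679
```

View pics/s2.png

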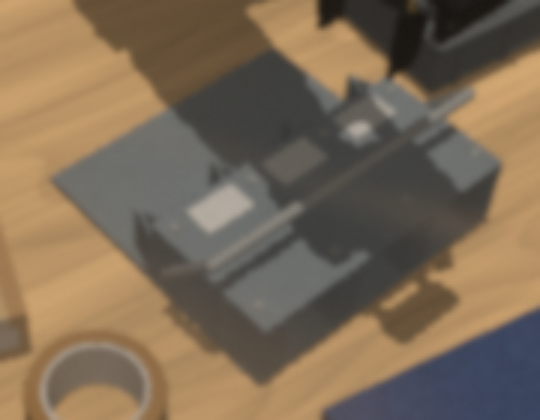

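The bar lies back over the roof. First carton is the one at (442,-228), with tool yaw near 0 so that the fingers close across its width.

```bash
python3 - <<'E'
from h import *
plan([(442,-228,110,.104),(442,-228,31,.104)],half=False)
E
```

```text
[-72, -90, 43] 0.534
[-108, -40, 43] 0.534
[-113, 20, 43] 0.534
  -- [ 442 -228  110] yaw 0.104
[0, 0, 79] -0.0
  -- [ 442 -228   31] yaw 0.104
```

Call:
jog_arm --motion '[[[-72,-90,43],0.534],[[-72,-90,43],0.534],[[-72,-90,43],0.534],[[-72,-90,43],0.534],[[-72,-90,43],0.534]]'

```text
t: 7.7
eef_pos: [599.4, -61.8, 197.7]
tcp_rot: [3.142, -0.0, 1.17]
ft_force: [0.3, 0.6, 0.5]
opening: 0.799
grip_force: 0.0
```

Call:
jog_arm --motion '[[[-108,-40,43],0.534],[[-108,-40,43],0.534],[[-108,-40,43],0.534],[[-108,-40,43],0.534],[[-108,-40,43],0.534]]'

```text
t: 8.2
eef_pos: [521.0, -145.5, 154.7]
tcp_rot: [3.141, -0.0, 0.639]
ft_force: [0.1, -0.2, 0.8]
opening: 0.797
grip_force: 0.0
```

Call:
jog_arm --motion '[[[-113,20,43],0.534],[[-113,20,43],0.534],[[-113,20,43],0.534],[[-113,20,43],0.534],[[-113,20,43],0.534]]'

```text
t: 8.7
eef_pos: [442.3, -228.8, 111.7]
tcp_rot: [3.141, -0.0, 0.106]
ft_force: [0.6, 0.1, -0.1]
opening: 0.799
grip_force: 0.0
```

```bash
python3 - <<'E'
from h import *
s=state();print(s["t"],s["eef_pos"],s["tcp_rot"])
plan([(442,-228,31,.104)],half=False)
E
```

```text
8.7 [ 442.31992975 -228.76425813  111.6534255 ] [ 3.14141044e+00 -4.03829083e-04  1.06495296e-01]
[0, -1, 81] 0.002
  -- [ 442 -228   31] yaw 0.104
```

Accurate positioning; descend, grip, lift, weigh.

Call:
jog_arm --motion '[[[0,-1,40],0],[[0,-1,79],0],[[0,-1,79],0],[[0,-1,79],0]]'

```text
t: 9.1
eef_pos: [442.4, -227.1, 33.0]
tcp_rot: [-3.141, 0.001, 0.108]
ft_force: [0.4, -0.4, -0.3]
opening: 0.799
grip_force: 0.0
```

Call:
jog_arm --motion '[[[0,0,0],0],[[0,0,0],0],[[0,0,0],0],[[0,0,0],0],[[0,0,0],0]]' --grip 1

```text
t: 9.6
eef_pos: [442.1, -227.7, 33.5]
tcp_rot: [3.141, -0.001, 0.104]
ft_force: [-0.5, 0.3, 7.8]
opening: 0.525
grip_force: 30.0
```

Call:
jog_arm --motion '[[[0,0,-20],0],[[0,0,-40],0],[[0,0,-60],0],[[0,0,-80],0],[[0,0,-90],0]]'

```text
t: 10.1
eef_pos: [442.1, -227.8, 124.2]
tcp_rot: [3.14, -0.002, 0.104]
ft_force: [1.0, -0.5, -1.0]
opening: 0.523
grip_force: 30.0
```

Call:
jog_arm --motion '[[[0,0,0],0],[[0,0,0],0],[[0,0,0],0],[[0,0,0],0],[[0,0,0],0]]'

```text
t: 10.6
eef_pos: [441.7, -227.4, 122.0]
tcp_rot: [-3.141, 0.001, 0.104]
ft_force: [0.3, -0.8, -1.0]
opening: 0.531
grip_force: 30.0
```

```bash
python3 - <<'E'
from h import *
s=state();print(s["t"],s["eef_pos"],s["tcp_rot"],s["ft_force"],s["moment"],s["opening"])
print("to rack lane1");plan([rk(-78,-78,130)+[RK[2]],rk(-78,-78,41)+[RK[2]]],half=False)
TY=np.array([472,353,.025])
print("to tray");plan([(472-50,353-70,150,.025)],half=False)
E
```

```text
10.6 [ 441.65885371 -227.43859919  122.04968775] [-3.14086833e+00  6.95077075e-04  1.03800833e-01] [ 0.31658124 -0.80749563 -0.97561111] [-0.08726924  0.12138672 -0.00772142] 0.5312067257467568
to rack lane1
[122, -138, -8] -0.031
  -- [548. -78. 130.] yaw 0.135
[0, 0, 89] 0.0
  -- [548. -78.  41.] yaw 0.135
to tray
[11, -170, -9] 0.026
[7, -170, -9] 0.026
[2, -170, -9] 0.026
  -- [422 283 150] yaw 0.025
```

Reading is −1.0 N, so this carton is empty and goes in the tray (staggered slots).

```bash
cat >> h.py <<'E'
TR=np.array([472.1,352.9,.0252])
def tr(x,y,z):
    C,S=np.cos(TR[2]),np.sin(TR[2]);return [TR[0]+C*x-S*y,TR[1]+S*x+C*y,z,TR[2]]
E
python3 - <<'E'
from h import *
plan([tr(45,95,135),tr(45,95,39)],half=False)
E
```

```text
[48, -222, -4] 0.026
[42, -223, -4] 0.026
[36, -224, -4] 0.026
  -- [515. 449. 135.] yaw 0.025
[0, 0, 96] 0.0
  -- [515. 449.  39.] yaw 0.025
```

Call:
jog_arm --motion '[[[48,-222,-4],0.026],[[48,-222,-4],0.026],[[48,-222,-4],0.026],[[48,-222,-4],0.026],[[48,-222,-4],0.026]]'

```text
t: 11.1
eef_pos: [466.3, 1.2, 126.5]
tcp_rot: [-3.141, 0.0, 0.08]
ft_force: [0.3, -0.6, -1.8]
opening: 0.525
grip_force: 30.0
```

Call:
jog_arm --motion '[[[42,-223,-4],0.026],[[42,-223,-4],0.026],[[42,-223,-4],0.026],[[42,-223,-4],0.026],[[42,-223,-4],0.026]]'

```text
t: 11.6
eef_pos: [490.9, 227.2, 130.4]
tcp_rot: [-3.141, -0.0, 0.054]
ft_force: [0.0, -0.0, 0.2]
opening: 0.521
grip_force: 30.0
```

Call:
jog_arm --motion '[[[36,-224,-4],0.026],[[36,-224,-4],0.026],[[36,-224,-4],0.026],[[36,-224,-4],0.026],[[36,-224,-4],0.026]]'

```text
t: 12.1
eef_pos: [515.0, 452.9, 134.1]
tcp_rot: [-3.141, -0.0, 0.028]
ft_force: [-0.7, -0.9, -0.9]
opening: 0.524
grip_force: 30.0
```

```bash
python3 - <<'E'
from h import *
s=state();print(s["t"],s["eef_pos"],s["tcp_rot"],s["ft_force"],s["opening"])
plan([tr(45,95,40),tr(45,95,150),(454,-360,130,-.053)],half=False)
E
```

```text
12.1 [514.95219351 452.93350592 134.06534383] [-3.14111508e+00 -1.34392789e-04  2.77858447e-02] [-0.7092628  -0.89183841 -0.87900925] 0.5238377763571711
[0, 4, 94] 0.003
  -- [515. 449.  40.] yaw 0.025
[0, 0, -110] 0.0
  -- [515. 449. 150.] yaw 0.025
[-20, 202, 5] 0.02
[-16, 202, 5] 0.02
[-12, 202, 5] 0.02
[-8, 203, 5] 0.02
  -- [ 454 -360  130] yaw -0.053
```

Call:
jog_arm --motion '[[[0,2,30],0],[[0,2,60],0],[[0,2,92],0],[[0,2,94],0],[[0,2,94],0]]'

```text
t: 12.6
eef_pos: [515.2, 447.2, 39.8]
tcp_rot: [3.14, 0.002, 0.026]
ft_force: [0.3, 0.3, -1.0]
opening: 0.524
grip_force: 30.0
```

Call:
jog_arm --motion '[[[0,0,0],0],[[0,0,0],0],[[0,0,0],0]]' --grip 0.4

```text
t: 12.9
eef_pos: [515.7, 447.5, 41.6]
tcp_rot: [-3.141, -0.001, 0.026]
ft_force: [0.0, 0.5, 0.6]
opening: 0.597
grip_force: 0.0
```

Call:
jog_arm --motion '[[[0,0,-35],0],[[0,0,-70],0],[[0,0,-110],0],[[0,0,-110],0]]'

```text
t: 13.3
eef_pos: [517.2, 448.6, 156.9]
tcp_rot: [-3.136, -0.008, 0.026]
ft_force: [-0.0, 0.1, 0.4]
opening: 0.599
grip_force: 0.0
```

Call:
jog_arm --motion '[[[-20,202,5],0.02],[[-20,202,5],0.02],[[-20,202,5],0.02],[[-20,202,5],0.02],[[-20,202,5],0.02]]' --grip 0.2

```text
t: 13.8
eef_pos: [499.9, 240.6, 145.7]
tcp_rot: [3.141, 0.001, 0.002]
ft_force: [0.3, 1.2, -0.2]
opening: 0.799
grip_force: 0.0
```

```bash
python3 - <<'E'
from h import *
s=state();print(s["t"],s["eef_pos"])
find()
plan([(454,-360,110,-.053)],half=False)
E
```

```text
13.8 [499.91923114 240.64513788 145.71835173]
[ 592. -347.] yaw -0.116 err 0.15 views 2 p 0.95 [ 76. 109. 136.]
[513. 449.] yaw 0.03 err 0.31 views 2 p 0.83 [ 59.  83. 105.]
[ 277. -316.] yaw 0.741 err 0.12 views 2 p 0.68 [79. 71. 98.]
[ 473. -475.] yaw 0.005 err 0.12 views 2 p 0.65 [ 75. 106. 133.]
[ 451. -358.] yaw -0.047 err 0.15 views 2 p 0.6 [ 74. 106. 132.]
[ 723. -220.] yaw 1.044 err 0.44 views 1 p 0.6 [ 69.  94. 117.]
[728. 297.] yaw -0.491 err 0.32 views 1 p 0.52 [ 91. 103. 109.]
[ 589. -241.] yaw -0.286 err 0.12 views 2 p 0.38 [ 78. 111. 139.]
side: [[590.0, -240.0], [450.0, -358.0], [591.0, -346.0], [516.0, 454.0], [470.0, -474.0], [275.0, -317.0]]
[-17, 202, 12] 0.02
[-13, 202, 12] 0.02
[-9, 202, 12] 0.02
  -- [ 454 -360  110] yaw -0.053
```

```bash
python3 - <<'E'
from h import *
plan([(590,-241,120,-.265),(590,-241,31,-.265)],half=False)
E
```

```text
[43, 243, 13] 0.136
[76, 235, 13] 0.136
  -- [ 590 -241  120] yaw -0.265
[0, 0, 89] 0.0
  -- [ 590 -241   31] yaw -0.265
```

Call:
jog_arm --motion '[[[43,243,13],0.136],[[43,243,13],0.136],[[43,243,13],0.136],[[43,243,13],0.136],[[43,243,13],0.136]]'

```text
t: 14.9
eef_pos: [545.3, 0.2, 132.6]
tcp_rot: [-3.142, -0.0, -0.13]
ft_force: [1.6, 0.6, -0.7]
opening: 0.803
grip_force: 0.0
```

Call:
jog_arm --motion '[[[76,235,13],0.136],[[76,235,13],0.136],[[76,235,13],0.136],[[76,235,13],0.136],[[76,235,13],0.136]]'

```text
t: 15.4
eef_pos: [590.1, -242.9, 119.5]
tcp_rot: [-3.142, -0.0, -0.266]
ft_force: [-0.4, -0.3, 1.4]
opening: 0.799
grip_force: 0.0
```

Call:
jog_arm --motion '[[[0,0,40],0],[[0,0,80],0],[[0,0,89],0],[[0,0,89],0],[[0,0,89],0]]'

```text
t: 15.9
eef_pos: [590.8, -240.6, 32.1]
tcp_rot: [3.141, -0.002, -0.266]
ft_force: [0.1, 0.5, 0.8]
opening: 0.803
grip_force: 0.0
```

Call:
jog_arm --motion '[[[0,0,0],0],[[0,0,0],0],[[0,0,0],0],[[0,0,0],0],[[0,0,0],0]]' --grip 1

```text
t: 16.4
eef_pos: [590.1, -240.7, 31.2]
tcp_rot: [3.141, -0.001, -0.266]
ft_force: [-1.3, 0.1, 6.8]
opening: 0.526
grip_force: 29.9
```

Call:
jog_arm --motion '[[[0,0,-20],0],[[0,0,-40],0],[[0,0,-60],0],[[0,0,-80],0],[[0,0,-90],0]]'

```text
t: 16.9
eef_pos: [590.0, -240.7, 121.6]
tcp_rot: [-3.142, -0.001, -0.266]
ft_force: [1.0, 0.1, -6.3]
opening: 0.524
grip_force: 29.9
```

Call:
jog_arm --motion '[[[0,0,0],0],[[0,0,0],0],[[0,0,0],0],[[0,0,0],0],[[0,0,0],0]]'

```text
t: 17.4
eef_pos: [589.8, -240.6, 119.9]
tcp_rot: [-3.141, 0.001, -0.266]
ft_force: [0.7, 0.4, -5.5]
opening: 0.529
grip_force: 29.9
```

```bash
python3 - <<'E'
from h import *
s=state();print(s["t"],s["eef_pos"],s["tcp_rot"],s["ft_force"],s["moment"],s["opening"])
print("to rack lane1");plan([rk(-78,-78,130)+[RK[2]],rk(-78,-78,41)+[RK[2]]],half=False)
print("to tray");plan([tr(-45,32,140)],half=False)
E
```

```text
17.4 [ 589.80362531 -240.58928238  119.94882473] [-3.14128057e+00  9.18237501e-04 -2.66251507e-01] [ 0.72136148  0.35957442 -5.45317401] [-0.02180618  0.19043936 -0.00439148] 0.5294648104198209
to rack lane1
[-83, -146, -10] -0.401
  -- [548. -78. 130.] yaw 0.135
[0, 0, 89] 0.0
  -- [548. -78.  41.] yaw 0.135
to tray
[-107, -186, -7] -0.097
[-89, -196, -7] -0.097
[-69, -204, -7] -0.097
  -- [426. 384. 140.] yaw 0.025
```

−5.5 N: this one is full and goes in lane 1.

Call:
jog_arm --motion '[[[-16,-29,-2],-0.08],[[-33,-58,-4],-0.16],[[-50,-88,-6],-0.24],[[-66,-117,-8],-0.32],[[-83,-146,-10],-0.401]]'

```text
t: 17.9
eef_pos: [547.9, -76.8, 130.6]
tcp_rot: [-3.142, -0.0, 0.138]
ft_force: [1.6, -0.1, -5.2]
opening: 0.526
grip_force: 29.9
```

Call:
jog_arm --motion '[[[0,0,0],0],[[0,0,0],0],[[0,0,0],0]]'

```text
t: 18.2
eef_pos: [548.7, -78.6, 130.6]
tcp_rot: [3.141, -0.0, 0.134]
ft_force: [0.4, 0.3, -6.6]
opening: 0.527
grip_force: 29.9
```

```bash
python3 - <<'E'
from h import *
s=state();print(s["t"],s["eef_pos"],s["tcp_rot"],s["ft_force"],s["opening"])
plan([rk(-78,-78,40)+[RK[2]]],half=False)
c=read_camera("wrist");cv2.imwrite("pics/w3.png",c["img"])
E
```

```text
18.2 [548.65680159 -78.56432009 130.59033459] [ 3.14139144e+00 -4.56007180e-04  1.33818400e-01] [ 0.36919913  0.34449846 -6.59546853] 0.5270782849982234
[0, -1, 91] -0.001
  -- [548. -78.  40.] yaw 0.135
```

View pics/w3.png

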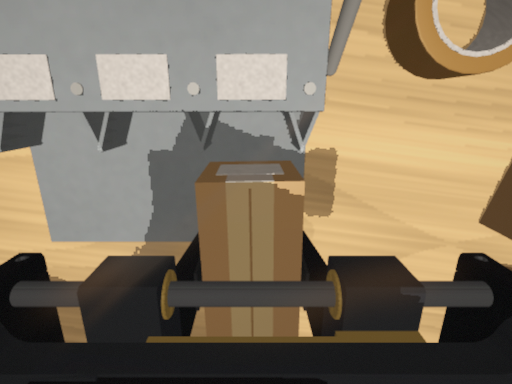

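The carton's front edges are at columns 199–303 (centre 251) and the nose tips at 205 and 303 (centre 254), so it lines up to within about 2 mm. I'll shift it 1–2 mm and set it down.

Call:
jog_arm --motion '[[[0,1,25],0],[[0,1,50],0],[[0,1,75],0],[[0,1,90],0],[[0,1,90],0]]'

```text
t: 18.75
eef_pos: [548.2, -79.8, 39.0]
tcp_rot: [-3.141, 0.002, 0.133]
ft_force: [0.2, 0.1, -5.1]
opening: 0.524
grip_force: 29.9
```

Call:
jog_arm --motion '[[[6,0,0],0],[[12,0,0],0],[[18,0,0],0],[[25,0,0],0],[[32,0,0],0]]'

```text
t: 19.25
eef_pos: [580.9, -74.6, 40.9]
tcp_rot: [3.141, -0.001, 0.135]
ft_force: [-0.3, -0.2, -6.2]
opening: 0.526
grip_force: 29.9
```

```bash
python3 - <<'E'
from h import *
s=state();print(s["t"],s["eef_pos"],s["tcp_rot"],s["ft_force"],s["moment"],s["opening"])
plan([rk(-46,-78,40)+[RK[2]]],half=False)
E
```

```text
19.25 [580.91021796 -74.56108163  40.90051341] [ 3.14146373e+00 -5.83694377e-04  1.34844396e-01] [-0.29306417 -0.19133298 -6.16491967] [-0.03126657  0.21779451 -0.05274609] 0.5262343113254269
[-1, -1, 1] 0.0
  -- [580. -74.  40.] yaw 0.135
```

Call:
jog_arm --motion '[[[0,0,1],0],[[0,0,1],0],[[0,0,1],0]]' --grip 0.4

```text
t: 19.55
eef_pos: [580.1, -74.7, 39.9]
tcp_rot: [3.142, -0.0, 0.135]
ft_force: [0.3, 0.2, -0.1]
opening: 0.598
grip_force: 0.0
```

Call:
jog_arm --motion '[[[0,0,-40],0],[[0,0,-75],0],[[-35,0,-75],0],[[-75,0,-75],0],[[-75,0,-75],0]]'

```text
t: 20.05
eef_pos: [501.6, -84.5, 115.0]
tcp_rot: [-3.14, 0.003, 0.134]
ft_force: [0.1, 0.4, -0.5]
opening: 0.602
grip_force: 0.0
```

Call:
jog_arm --motion '[[[0,0,0],0],[[0,0,0],0],[[0,0,30],0],[[0,0,60],0],[[0,0,75],0]]' --grip 1

```text
t: 20.55
eef_pos: [506.1, -84.5, 37.5]
tcp_rot: [-3.141, 0.001, 0.135]
ft_force: [-0.3, 0.1, -0.9]
opening: 0.238
grip_force: 0.0
```

Call:
jog_arm --motion '[[[8,0,0],0],[[18,0,0],0],[[30,0,0],0],[[42,0,0],0],[[54,0,0],0]]'

```text
t: 21.05
eef_pos: [560.4, -77.2, 40.2]
tcp_rot: [-3.142, -0.0, 0.135]
ft_force: [-7.1, 1.3, 3.8]
opening: 0.007
grip_force: 3.4
```

```bash
cat >> h.py <<'E'
def inrack():
    s=state();C,S=np.cos(RK[2]),np.sin(RK[2]);d=s["eef_pos"][:2]-RK[:2];f=s["ft_force"]
    print("t",s["t"],"rack xy",np.round([C*d[0]+S*d[1],C*d[1]-S*d[0]],1),"z",round(s["eef_pos"][2],1),"F rack",np.round([C*f[0]+S*f[1],C*f[1]-S*f[0],f[2]],1),"yaw",round(s["tcp_rot"][2],3))
E
python3 -c "from h import *;inrack()"
```

```text
t 21.05 rack xy [-65.9 -78.9] z 40.2 F rack [-6.9  2.2  3.8] yaw 0.135
```

Call:
jog_arm --motion '[[[6,0,0],0],[[12,0,0],0],[[17,0,0],0],[[22,0,0],0],[[26,0,0],0]]'

```text
t: 21.55
eef_pos: [584.2, -73.1, 39.8]
tcp_rot: [-3.14, 0.003, 0.135]
ft_force: [-8.6, 5.1, 3.0]
opening: 0.003
grip_force: 4.1
```

Call:
jog_arm --motion '[[[2,0,0],0],[[4,0,0],0],[[6,0,0],0],[[7,0,0],0],[[7,0,0],0]]'

```text
t: 22.05
eef_pos: [592.0, -72.6, 39.8]
tcp_rot: [-3.141, 0.001, 0.135]
ft_force: [-5.2, 2.7, -0.4]
opening: 0.001
grip_force: 2.2
```

```bash
python3 -c "from h import *;inrack()"
```

```text
t 22.05 rack xy [-34.  -78.6] z 39.8 F rack [-4.8  3.3 -0.4] yaw 0.135
```

Friction level only so far; step on until it meets the stop.

Call:
jog_arm --motion '[[[1,0,0],0],[[2,0,0],0],[[3,0,0],0],[[3,0,0],0]]'

```text
t: 22.45
eef_pos: [594.9, -72.1, 39.7]
tcp_rot: [-3.141, 0.001, 0.135]
ft_force: [-5.4, 3.0, 0.3]
opening: 0.003
grip_force: 2.3
```

Call:
jog_arm --motion '[[[1,0,0],0],[[2,0,0],0],[[2,0,0],0],[[2,0,0],0]]'

```text
t: 22.85
eef_pos: [595.6, -72.0, 39.7]
tcp_rot: [-3.14, 0.004, 0.135]
ft_force: [-11.9, -0.0, 5.1]
opening: 0.006
grip_force: 5.9
```

Call:
jog_arm --motion '[[[1,0,0],0],[[2,0,0],0],[[2,0,0],0],[[2,0,0],0]]'

```text
t: 23.25
eef_pos: [595.6, -72.0, 39.8]
tcp_rot: [-3.139, 0.008, 0.135]
ft_force: [-23.6, -3.2, 13.1]
opening: 0.007
grip_force: 11.7
```

```bash
python3 -c "from h import *;inrack()"
```

```text
t 23.25 rack xy [-30.2 -78.5] z 39.8 F rack [-23.8  -0.   13.1] yaw 0.135
```

It's home: the stop is met at rack x = −30.2, exactly as expected. I'll back off and look again.

Call:
jog_arm --motion '[[[-10,0,0],0],[[-30,0,0],0],[[-40,0,-30],0],[[-40,0,-70],0],[[-40,0,-100],0]]'

```text
t: 23.75
eef_pos: [560.2, -77.7, 142.1]
tcp_rot: [3.141, -0.003, 0.135]
ft_force: [-0.0, -0.1, -0.1]
opening: 0.006
grip_force: 0.0
```

```bash
python3 - <<'E'
from h import *
find();inrack()
plan([(592,-346,120,-.125),(592,-346,31,-.125)],half=False)
E
```

```text
[517. 453.] yaw 0.075 err 0.33 views 2 p 0.87 [ 62.  90. 114.]
[ 473. -475.] yaw 0.008 err 0.11 views 2 p 0.82 [ 79. 112. 140.]
[ 452. -360.] yaw -0.037 err 0.12 views 2 p 0.73 [ 79. 112. 141.]
[ 594. -347.] yaw -0.114 err 0.15 views 2 p 0.71 [ 81. 115. 144.]
[ 278. -314.] yaw 0.75 err 0.11 views 2 p 0.63 [ 83.  74. 103.]
side: [[276.0, -317.0], [450.0, -358.0], [593.0, -346.0], [517.0, 453.0], [756.0, 304.0], [471.0, -474.0], [625.0, -62.0]]
t 24.35 rack xy [-67.1 -79.1] z 139.0 F rack [ 0.2  0.1 -0.1] yaw 0.135
[-2, 135, 10] 0.13
[16, 134, 10] 0.13
  -- [ 592 -346  120] yaw -0.125
[0, 0, 89] 0.0
  -- [ 592 -346   31] yaw -0.125
```

Call:
jog_arm --motion '[[[-1,135,10],0.13],[[-1,135,10],0.13],[[-1,135,10],0.13],[[-1,135,10],0.13],[[-1,135,10],0.13]]' --grip 0.2

```text
t: 24.85
eef_pos: [576.1, -211.8, 129.0]
tcp_rot: [-3.141, 0.001, 0.003]
ft_force: [0.5, 0.7, 0.9]
opening: 0.369
grip_force: 0.0
```

Call:
jog_arm --motion '[[[16,134,10],0.13],[[16,134,10],0.13],[[16,134,10],0.13],[[16,134,10],0.13],[[16,134,10],0.13]]'

```text
t: 25.35
eef_pos: [593.0, -344.3, 119.2]
tcp_rot: [-3.141, 0.001, -0.125]
ft_force: [0.1, -0.5, -0.3]
opening: 0.77
grip_force: 0.0
```

Call:
jog_arm --motion '[[[0,0,40],0],[[0,0,80],0],[[0,0,89],0],[[0,0,89],0],[[0,0,89],0]]'

```text
t: 25.85
eef_pos: [594.0, -344.9, 32.4]
tcp_rot: [3.141, -0.002, -0.124]
ft_force: [-0.3, -0.5, 0.4]
opening: 0.8
grip_force: 0.0
```

Call:
jog_arm --motion '[[[0,0,0],0],[[0,0,0],0],[[0,0,0],0],[[0,0,0],0],[[0,0,0],0]]' --grip 1

```text
t: 26.35
eef_pos: [593.2, -345.6, 31.2]
tcp_rot: [3.141, -0.001, -0.125]
ft_force: [-2.2, -0.7, 5.2]
opening: 0.524
grip_force: 30.0
```

Call:
jog_arm --motion '[[[0,0,-20],0],[[0,0,-40],0],[[0,0,-60],0],[[0,0,-80],0],[[0,0,-90],0]]'

```text
t: 26.85
eef_pos: [593.4, -345.5, 122.1]
tcp_rot: [3.141, -0.001, -0.125]
ft_force: [0.1, 0.5, -1.2]
opening: 0.522
grip_force: 30.0
```

Call:
jog_arm --motion '[[[0,0,0],0],[[0,0,0],0],[[0,0,0],0],[[0,0,0],0],[[0,0,0],0]]'

```text
t: 27.35
eef_pos: [593.0, -345.2, 119.9]
tcp_rot: [-3.141, 0.001, -0.125]
ft_force: [-0.5, 0.1, -1.3]
opening: 0.526
grip_force: 30.0
```

```bash
python3 - <<'E'
from h import *
s=state();print(s["t"],s["eef_pos"],s["tcp_rot"],s["ft_force"],s["moment"],s["opening"])
print("to rack lane2");plan([rk(-78,0,130)+[RK[2]],rk(-78,0,40)+[RK[2]]],half=False)
print("to tray");plan([tr(-45,32,140)],half=False)
E
```

```text
27.35 [ 592.95810345 -345.21192069  119.90857385] [-3.14103275e+00  8.49065852e-04 -1.25210939e-01] [-0.4560045   0.1028902  -1.25320243] [-0.03745652  0.19987203 -0.00648094] 0.526115674618102
to rack lane2
[-49, -168, -5] -0.13
[-27, -172, -5] -0.13
  -- [538.  -1. 130.] yaw 0.135
[0, 0, 90] 0.0
  -- [538.  -1.  40.] yaw 0.135
to tray
[-85, -234, -7] -0.05
[-74, -238, -7] -0.05
[-62, -242, -7] -0.05
  -- [426. 384. 140.] yaw 0.025
```

Empty (−1.25 N), so to the tray.

Call:
jog_arm --motion '[[[-85,-234,-7],-0.05],[[-85,-234,-7],-0.05],[[-85,-234,-7],-0.05],[[-85,-234,-7],-0.05],[[-85,-234,-7],-0.05]]'

```text
t: 27.85
eef_pos: [537.2, -100.8, 127.6]
tcp_rot: [-3.141, -0.0, -0.076]
ft_force: [-0.1, -0.4, -1.0]
opening: 0.527
grip_force: 30.0
```

Call:
jog_arm --motion '[[[-74,-238,-7],-0.05],[[-74,-238,-7],-0.05],[[-74,-238,-7],-0.05],[[-74,-238,-7],-0.05],[[-74,-238,-7],-0.05]]'

```text
t: 28.35
eef_pos: [481.4, 142.2, 134.7]
tcp_rot: [-3.141, -0.0, -0.025]
ft_force: [0.5, -0.2, 0.2]
opening: 0.525
grip_force: 30.0
```

Call:
jog_arm --motion '[[[-62,-242,-7],-0.05],[[-62,-242,-7],-0.05],[[-62,-242,-7],-0.05],[[-62,-242,-7],-0.05],[[-62,-242,-7],-0.05]]'

```text
t: 28.85
eef_pos: [425.3, 385.9, 141.7]
tcp_rot: [-3.141, -0.0, 0.025]
ft_force: [0.3, -0.5, -1.1]
opening: 0.526
grip_force: 30.0
```

```bash
python3 - <<'E'
from h import *
s=state();print(s["t"],s["eef_pos"],s["tcp_rot"],s["ft_force"],s["opening"])
plan([tr(-45,32,38),tr(-45,32,148),(452,-360,120,-.04)],half=False)
E
```

```text
28.85 [425.34448183 385.90673317 141.67397979] [-3.14146719e+00 -1.06108860e-04  2.49285443e-02] [ 0.33524404 -0.51604269 -1.08057126] 0.5261666796677149
[1, 2, 104] -0.0
  -- [426. 384.  38.] yaw 0.025
[0, 0, -110] 0.0
  -- [426. 384. 148.] yaw 0.025
[2, 248, 9] 0.022
[8, 248, 9] 0.022
[13, 248, 9] 0.022
  -- [ 452 -360  120] yaw -0.04
```

Call:
jog_arm --motion '[[[1,0,35],0],[[1,0,70],0],[[1,0,102],0],[[1,0,103],0],[[1,0,103],0]]'

```text
t: 29.35
eef_pos: [427.1, 383.8, 38.3]
tcp_rot: [3.141, 0.001, 0.025]
ft_force: [0.6, -0.6, -1.2]
opening: 0.521
grip_force: 30.0
```

Call:
jog_arm --motion '[[[0,0,0],0],[[0,0,0],0],[[0,0,0],0]]' --grip 0.4

```text
t: 29.65
eef_pos: [427.5, 384.0, 39.6]
tcp_rot: [-3.141, -0.001, 0.025]
ft_force: [-0.0, -0.4, 0.0]
opening: 0.599
grip_force: 0.0
```

Call:
jog_arm --motion '[[[0,0,-35],0],[[0,0,-70],0],[[0,0,-110],0],[[0,0,-110],0]]'

```text
t: 30.05
eef_pos: [428.7, 385.0, 154.0]
tcp_rot: [-3.137, -0.007, 0.025]
ft_force: [0.6, -0.1, -0.3]
opening: 0.598
grip_force: 0.0
```

Call:
jog_arm --motion '[[[3,248,9],0.022],[[3,248,9],0.022],[[3,248,9],0.022],[[3,248,9],0.022],[[3,248,9],0.022]]' --grip 0.2

```text
t: 30.55
eef_pos: [435.9, 134.1, 139.6]
tcp_rot: [-3.142, -0.0, 0.003]
ft_force: [0.9, 0.3, 0.5]
opening: 0.804
grip_force: 0.0
```

```bash
python3 - <<'E'
from h import *
find();print(state()["t"],state()["eef_pos"])
plan([(452,-360,110,-.042),(452,-360,31,-.042)],half=False)
E
```

```text
[514. 451.] yaw 0.041 err 0.83 views 2 p 0.95 [ 58.  84. 107.]
[ 452. -359.] yaw -0.05 err 0.14 views 2 p 0.92 [ 74. 106. 133.]
[ 279. -316.] yaw 0.751 err 0.17 views 2 p 0.76 [79. 71. 98.]
[426. 387.] yaw 0.048 err 0.24 views 2 p 0.7 [ 57.  80. 100.]
[ 473. -476.] yaw 0.019 err 0.11 views 2 p 0.62 [ 75. 106. 133.]
side: [[471.0, -475.0], [509.0, 474.0], [277.0, -316.0], [435.0, 393.0], [450.0, -358.0], [624.0, -64.0]]
31.15 [436.21771885 136.7450748  139.57469985]
[7, 248, 15] 0.023
[13, 248, 15] 0.023
  -- [ 452 -360  110] yaw -0.042
[0, 0, 79] 0.0
  -- [ 452 -360   31] yaw -0.042
```

Call:
jog_arm --motion '[[[7,248,15],0.023],[[7,248,15],0.023],[[7,248,15],0.023],[[7,248,15],0.023],[[7,248,15],0.023]]'

```text
t: 31.65
eef_pos: [444.0, -113.7, 124.5]
tcp_rot: [3.142, -0.0, -0.019]
ft_force: [1.4, 1.0, 0.3]
opening: 0.796
grip_force: 0.0
```

Call:
jog_arm --motion '[[[13,248,15],0.023],[[13,248,15],0.023],[[13,248,15],0.023],[[13,248,15],0.023],[[13,248,15],0.023]]'

```text
t: 32.15
eef_pos: [452.0, -362.1, 109.4]
tcp_rot: [-3.142, -0.0, -0.043]
ft_force: [1.2, 1.7, 0.4]
opening: 0.801
grip_force: 0.0
```

Call:
jog_arm --motion '[[[0,0,40],0],[[0,0,75],0],[[0,0,79],0],[[0,0,79],0],[[0,0,79],0]]'

```text
t: 32.65
eef_pos: [452.8, -360.3, 32.1]
tcp_rot: [3.14, -0.001, -0.042]
ft_force: [-0.3, 0.5, -0.6]
opening: 0.799
grip_force: 0.0
```

Call:
jog_arm --motion '[[[0,0,0],0],[[0,0,0],0],[[0,0,0],0],[[0,0,0],0],[[0,0,0],0]]' --grip 1

```text
t: 33.15
eef_pos: [452.2, -360.1, 31.1]
tcp_rot: [3.141, -0.0, -0.043]
ft_force: [0.3, 2.4, 6.2]
opening: 0.521
grip_force: 30.0
```

Call:
jog_arm --motion '[[[0,0,-20],0],[[0,0,-40],0],[[0,0,-60],0],[[0,0,-80],0],[[0,0,-90],0]]'

```text
t: 33.65
eef_pos: [452.0, -360.2, 121.6]
tcp_rot: [3.141, -0.0, -0.043]
ft_force: [0.0, -0.8, -6.3]
opening: 0.524
grip_force: 30.0
```

Call:
jog_arm --motion '[[[0,0,0],0],[[0,0,0],0],[[0,0,0],0],[[0,0,0],0],[[0,0,0],0]]'

```text
t: 34.15
eef_pos: [451.9, -360.0, 120.0]
tcp_rot: [-3.141, 0.001, -0.043]
ft_force: [-0.3, -0.1, -5.2]
opening: 0.528
grip_force: 30.0
```

```bash
python3 - <<'E'
from h import *
s=state();print(s["t"],s["eef_pos"],s["tcp_rot"],s["ft_force"],s["moment"],s["opening"])
print("to rack lane2");plan([rk(-78,0,130)+[RK[2]],rk(-78,0,40)+[RK[2]]],half=False)
print("to tray");plan([tr(45,-32,140)],half=False)
E
```

```text
34.15 [ 451.90674563 -360.0479334   119.98125506] [-3.14081995e+00  6.96164089e-04 -4.32166020e-02] [-0.31333751 -0.10196007 -5.21761604] [-0.06057681  0.20190728  0.01143152] 0.5280064325153168
to rack lane2
[35, -181, -5] -0.089
[51, -178, -5] -0.089
  -- [538.  -1. 130.] yaw 0.135
[0, 0, 90] 0.0
  -- [538.  -1.  40.] yaw 0.135
to tray
[12, -228, -7] -0.023
[17, -228, -7] -0.023
[23, -227, -7] -0.023
  -- [518. 322. 140.] yaw 0.025
```

Full (−5.2 N). It goes in lane 2 at moderate speed.

Call:
jog_arm --motion '[[[7,-36,-1],-0.018],[[14,-72,-2],-0.036],[[21,-108,-3],-0.054],[[28,-145,-4],-0.072],[[35,-181,-5],-0.089]]'

```text
t: 34.65
eef_pos: [494.9, -179.4, 125.5]
tcp_rot: [-3.141, 0.0, 0.046]
ft_force: [0.7, 0.2, -6.0]
opening: 0.527
grip_force: 30.0
```

Call:
jog_arm --motion '[[[10,-36,-1],-0.018],[[20,-72,-2],-0.036],[[30,-108,-3],-0.054],[[41,-145,-4],-0.072],[[51,-178,-5],-0.089]]'

```text
t: 35.15
eef_pos: [537.8, 1.1, 130.5]
tcp_rot: [-3.141, 0.0, 0.136]
ft_force: [-0.2, -1.0, -5.6]
opening: 0.521
grip_force: 30.0
```

Call:
jog_arm --motion '[[[0,0,0],0],[[0,0,0],0],[[0,0,0],0]]'

```text
t: 35.45
eef_pos: [537.4, -1.4, 130.4]
tcp_rot: [-3.142, 0.0, 0.134]
ft_force: [0.3, 0.3, -5.4]
opening: 0.525
grip_force: 30.0
```

```bash
python3 - <<'E'
from h import *
s=state();print(s["t"],s["eef_pos"],s["tcp_rot"],s["ft_force"],s["opening"])
plan([rk(-78,0,40)+[RK[2]]],half=False)
E
```

```text
35.45 [537.38347317  -1.37461819 130.44951124] [-3.14153637e+00  4.06560482e-04  1.34147247e-01] [ 0.25225741  0.25540108 -5.39283321] 0.5252404659323248
[0, -1, 90] -0.001
  -- [538.  -1.  40.] yaw 0.135
```

Call:
jog_arm --motion '[[[0,0,25],0],[[0,0,50],0],[[0,0,75],0],[[0,0,90],0],[[0,0,90],0]]'

```text
t: 35.95
eef_pos: [537.1, -1.9, 39.2]
tcp_rot: [-3.141, 0.002, 0.133]
ft_force: [0.0, -0.2, -6.1]
opening: 0.525
grip_force: 30.0
```

Call:
jog_arm --motion '[[[6,0,0],0],[[12,0,0],0],[[18,0,0],0],[[25,0,0],0],[[32,0,0],0]]'

```text
t: 36.45
eef_pos: [570.1, 3.7, 40.9]
tcp_rot: [3.142, -0.001, 0.135]
ft_force: [0.5, 0.7, -6.8]
opening: 0.524
grip_force: 30.0
```

```bash
python3 -c "from h import *;inrack();print(state()['opening'])"
```

```text
t 36.45 rack xy [-45.3  -0.1] z 40.9 F rack [ 0.6  0.7 -6.8] yaw 0.135
0.5241093964350195
```

Call:
jog_arm --motion '[[[0,0,1],0],[[0,0,1],0],[[0,0,1],0]]' --grip 0.4

```text
t: 36.75
eef_pos: [569.3, 3.6, 39.9]
tcp_rot: [3.142, -0.0, 0.135]
ft_force: [0.6, 0.9, -0.1]
opening: 0.6
grip_force: 0.0
```

Call:
jog_arm --motion '[[[0,0,-40],0],[[0,0,-75],0],[[-35,0,-75],0],[[-75,0,-75],0],[[-75,0,-75],0]]'

```text
t: 37.25
eef_pos: [490.6, -6.5, 115.0]
tcp_rot: [-3.141, 0.003, 0.134]
ft_force: [-0.3, -0.8, -0.5]
opening: 0.599
grip_force: 0.0
```

Call:
jog_arm --motion '[[[0,0,0],0],[[0,0,0],0],[[0,0,30],0],[[0,0,60],0],[[0,0,75],0]]' --grip 1

```text
t: 37.75
eef_pos: [495.3, -6.4, 37.5]
tcp_rot: [-3.141, 0.001, 0.135]
ft_force: [-0.6, 0.1, 0.2]
opening: 0.238
grip_force: 0.0
```

Call:
jog_arm --motion '[[[8,0,0],0],[[18,0,0],0],[[30,0,0],0],[[42,0,0],0],[[54,0,0],0]]'

```text
t: 38.25
eef_pos: [549.5, 1.0, 40.4]
tcp_rot: [-3.142, 0.0, 0.135]
ft_force: [-6.2, -0.5, 4.6]
opening: 0.003
grip_force: 3.1
```

Call:
jog_arm --motion '[[[6,0,0],0],[[12,0,0],0],[[17,0,0],0],[[22,0,0],0],[[26,0,0],0]]'

```text
t: 38.75
eef_pos: [574.6, 4.4, 40.1]
tcp_rot: [-3.142, 0.0, 0.135]
ft_force: [-4.8, -1.0, 4.5]
opening: -0.002
grip_force: 3.0
```

Call:
jog_arm --motion '[[[2,0,0],0],[[4,0,0],0],[[6,0,0],0],[[7,0,0],0],[[7,0,0],0]]'

```text
t: 39.25
eef_pos: [581.4, 5.3, 40.1]
tcp_rot: [-3.142, -0.0, 0.135]
ft_force: [-5.4, -0.4, 4.5]
opening: 0.002
grip_force: 2.4
```

```bash
python3 -c "from h import *;inrack();print(state()['opening'])"
```

```text
t 39.25 rack xy [-34.   -0.1] z 40.1 F rack [-5.4  0.3  4.5] yaw 0.135
0.001879594910850443
```

Call:
jog_arm --motion '[[[1,0,0],0],[[2,0,0],0],[[3,0,0],0],[[3,0,0],0]]'

```text
t: 39.65
eef_pos: [584.3, 5.7, 40.1]
tcp_rot: [-3.142, 0.0, 0.135]
ft_force: [-5.2, -0.5, 4.6]
opening: 0.005
grip_force: 2.5
```

Call:
jog_arm --motion '[[[1,0,0],0],[[2,0,0],0],[[2,0,0],0],[[2,0,0],0]]'

```text
t: 40.05
eef_pos: [585.0, 5.8, 40.1]
tcp_rot: [-3.141, 0.003, 0.135]
ft_force: [-11.0, -3.4, 7.6]
opening: 0.005
grip_force: 5.9
```

Call:
jog_arm --motion '[[[1,0,0],0],[[2,0,0],0],[[2,0,0],0],[[2,0,0],0]]'

```text
t: 40.45
eef_pos: [585.1, 5.8, 40.1]
tcp_rot: [-3.141, 0.007, 0.135]
ft_force: [-22.1, -6.2, 16.9]
opening: 0.005
grip_force: 11.4
```

```bash
python3 -c "from h import *;inrack()"
```

```text
t 40.45 rack xy [-30.3   0. ] z 40.1 F rack [-22.7  -3.2  16.9] yaw 0.135
```

Lane 2 is home as well. Last carton next, near (473,-475).

Call:
jog_arm --motion '[[[-10,0,0],0],[[-30,0,0],0],[[-40,0,-30],0],[[-40,0,-70],0],[[-40,0,-100],0]]'

```text
t: 40.95
eef_pos: [549.3, 0.7, 141.9]
tcp_rot: [3.141, -0.003, 0.135]
ft_force: [0.3, 0.8, -1.1]
opening: 0.001
grip_force: 0.0
```

```bash
python3 - <<'E'
from h import *
find();inrack()
plan([(473,-475,120,.01),(473,-475,31,.01)],half=False)
E
```

```text
[514. 453.] yaw 0.007 err 0.51 views 2 p 0.82 [ 61.  88. 112.]
[426. 387.] yaw 0.045 err 0.25 views 2 p 0.67 [ 60.  83. 105.]
[ 278. -315.] yaw 0.731 err 0.09 views 2 p 0.64 [ 82.  75. 103.]
[ 473. -475.] yaw 0.005 err 0.14 views 2 p 0.61 [ 78. 110. 138.]
side: [[616.0, 18.0], [626.0, -61.0], [525.0, 462.0], [471.0, -474.0], [435.0, 393.0], [276.0, -316.0]]
t 41.55 rack xy [-67.3  -0.1] z 139.0 F rack [0.4 0.7 0.1] yaw 0.135
[-69, 231, 9] 0.062
[-55, 235, 9] 0.062
  -- [ 473 -475  120] yaw 0.01
[0, 0, 89] 0.0
  -- [ 473 -475   31] yaw 0.01
```

Call:
jog_arm --motion '[[[-69,231,9],0.062],[[-69,231,9],0.062],[[-69,231,9],0.062],[[-69,231,9],0.062],[[-69,231,9],0.062]]' --grip 0.2

```text
t: 42.05
eef_pos: [510.5, -239.9, 130.3]
tcp_rot: [-3.142, 0.0, 0.072]
ft_force: [0.3, 0.9, 0.2]
opening: 0.368
grip_force: 0.0
```

Call:
jog_arm --motion '[[[-55,235,9],0.062],[[-55,235,9],0.062],[[-55,235,9],0.062],[[-55,235,9],0.062],[[-55,235,9],0.062]]'

```text
t: 42.55
eef_pos: [472.5, -478.4, 121.1]
tcp_rot: [-3.141, 0.0, 0.01]
ft_force: [1.1, 0.8, -0.4]
opening: 0.77
grip_force: 0.0
```

Call:
jog_arm --motion '[[[0,0,40],0],[[0,0,80],0],[[0,0,89],0],[[0,0,89],0],[[0,0,89],0]]'

```text
t: 43.05
eef_pos: [474.1, -476.2, 34.1]
tcp_rot: [3.14, -0.001, 0.011]
ft_force: [0.1, -0.1, -0.2]
opening: 0.8
grip_force: 0.0
```

Call:
jog_arm --motion '[[[0,0,0],0],[[0,0,0],0],[[0,0,0],0],[[0,0,0],0],[[0,0,0],0]]' --grip 1

```text
t: 43.55
eef_pos: [473.6, -475.9, 33.2]
tcp_rot: [3.141, -0.001, 0.011]
ft_force: [-1.0, 1.2, 5.7]
opening: 0.523
grip_force: 30.0
```

Call:
jog_arm --motion '[[[0,0,-20],0],[[0,0,-40],0],[[0,0,-60],0],[[0,0,-80],0],[[0,0,-90],0]]'

```text
t: 44.05
eef_pos: [473.7, -476.1, 124.1]
tcp_rot: [3.14, -0.001, 0.011]
ft_force: [0.1, -1.9, -0.2]
opening: 0.524
grip_force: 30.0
```

Call:
jog_arm --motion '[[[0,0,0],0],[[0,0,0],0],[[0,0,0],0],[[0,0,0],0],[[0,0,0],0]]'

```text
t: 44.55
eef_pos: [473.3, -475.7, 121.9]
tcp_rot: [-3.141, 0.001, 0.011]
ft_force: [0.4, -0.7, -0.5]
opening: 0.526
grip_force: 30.0
```

```bash
python3 - <<'E'
from h import *
s=state();print(s["t"],s["eef_pos"],s["tcp_rot"],s["ft_force"],s["moment"],s["opening"])
print("to rack lane3");plan([(450,60,130,RK[2]),rk(-78,78,130)+[RK[2]],rk(-78,78,40)+[RK[2]]],half=False)
print("to tray");plan([tr(45,-32,140)],half=False)
E
```

```text
44.55 [ 473.29985385 -475.66694966  121.89191881] [-3.14074983e+00  5.70196728e-04  1.07831460e-02] [ 0.43556708 -0.65828675 -0.45203471] [-0.10779859  0.18413825  0.04126872] 0.5259364684845949
to rack lane3
[-6, -179, -3] -0.041
[2, -179, -3] -0.041
[9, -179, -3] -0.041
  -- [450  60 130] yaw 0.135
[79, -6, 0] 0.0
  -- [527.  77. 130.] yaw 0.135
[0, 0, 90] 0.0
  -- [527.  77.  40.] yaw 0.135
to tray
[13, -199, -5] -0.004
[14, -199, -5] -0.004
[15, -199, -5] -0.004
[15, -199, -5] -0.004
  -- [518. 322. 140.] yaw 0.025
```

Empty (−0.5 N), so to the tray at slot (0,−75).

```bash
python3 - <<'E'
from h import *
plan([tr(0,-75,140),tr(0,-75,40)],half=False)
E
```

```text
[2, -188, -5] -0.004
[3, -188, -5] -0.004
[4, -188, -5] -0.004
[4, -188, -5] -0.004
  -- [474. 278. 140.] yaw 0.025
[0, 0, 100] 0.0
  -- [474. 278.  40.] yaw 0.025
```

Call:
jog_arm --motion '[[[2,-188,-5],-0.004],[[2,-188,-5],-0.004],[[2,-188,-5],-0.004],[[2,-188,-5],-0.004],[[2,-188,-5],-0.004]]'

```text
t: 45.05
eef_pos: [473.0, -283.7, 127.7]
tcp_rot: [-3.14, 0.001, 0.018]
ft_force: [0.5, -0.2, -0.7]
opening: 0.529
grip_force: 30.0
```

Call:
jog_arm --motion '[[[3,-188,-5],-0.004],[[3,-188,-5],-0.004],[[3,-188,-5],-0.004],[[3,-188,-5],-0.004],[[3,-188,-5],-0.004]]'

```text
t: 45.55
eef_pos: [473.4, -96.6, 132.8]
tcp_rot: [-3.141, 0.0, 0.022]
ft_force: [-0.6, 0.0, -1.4]
opening: 0.522
grip_force: 30.0
```

Call:
jog_arm --motion '[[[4,-188,-5],-0.004],[[4,-188,-5],-0.004],[[4,-188,-5],-0.004],[[4,-188,-5],-0.004],[[4,-188,-5],-0.004]]'

```text
t: 46.05
eef_pos: [474.5, 91.0, 137.7]
tcp_rot: [-3.141, -0.001, 0.026]
ft_force: [-0.7, -0.6, -1.2]
opening: 0.524
grip_force: 30.0
```

Call:
jog_arm --motion '[[[4,-188,-5],-0.004],[[4,-188,-5],-0.004],[[4,-188,-5],-0.004],[[4,-188,-5],-0.004],[[4,-188,-5],-0.004]]'

```text
t: 46.55
eef_pos: [474.7, 278.9, 142.6]
tcp_rot: [-3.141, -0.001, 0.03]
ft_force: [-0.3, -0.2, 0.6]
opening: 0.525
grip_force: 30.0
```

```bash
python3 - <<'E'
from h import *
s=state();print(s["t"],s["eef_pos"],s["ft_force"],s["opening"])
Y=RK[2]+np.pi/2
plan([tr(0,-75,40),tr(0,-75,160),(500,150,200,.8),rk(72,0,200)+[Y]],half=False)
E
```

```text
46.55 [474.7323057  278.94370242 142.55010066] [-0.25708004 -0.17019533  0.6090283 ] 0.5250099579412189
[-1, 1, 103] 0.004
  -- [474. 278.  40.] yaw 0.025
[0, 0, -120] 0.0
  -- [474. 278. 160.] yaw 0.025
[11, 64, -20] -0.387
[-14, 64, -20] -0.387
  -- [500 150 200] yaw 0.8
[18, 112, 0] -0.453
[-33, 109, 0] -0.453
  -- [686.  20. 200.] yaw 1.706
```

Call:
jog_arm --motion '[[[0,0,35],0],[[0,0,70],0],[[0,0,102],0],[[0,0,103],0],[[0,0,103],0]]'

```text
t: 47.05
eef_pos: [474.4, 274.9, 39.2]
tcp_rot: [3.141, 0.001, 0.026]
ft_force: [0.5, 0.6, -0.4]
opening: 0.528
grip_force: 30.0
```

Call:
jog_arm --motion '[[[0,0,0],0],[[0,0,0],0],[[0,0,0],0]]' --grip 0.4

```text
t: 47.35
eef_pos: [474.2, 276.2, 40.5]
tcp_rot: [-3.141, -0.001, 0.027]
ft_force: [-0.4, -0.1, 1.8]
opening: 0.596
grip_force: 0.0
```

Call:
jog_arm --motion '[[[0,0,-40],0],[[0,0,-80],0],[[0,0,-120],0],[[0,0,-120],0]]'

```text
t: 47.75
eef_pos: [475.4, 277.2, 164.9]
tcp_rot: [-3.138, -0.008, 0.027]
ft_force: [0.9, -0.6, -0.4]
opening: 0.6
grip_force: 0.0
```

Call:
jog_arm --motion '[[[11,64,-20],-0.387],[[11,64,-20],-0.387],[[11,64,-20],-0.387],[[11,64,-20],-0.387],[[11,64,-20],-0.387]]' --grip 0.6

```text
t: 48.25
eef_pos: [486.3, 212.8, 179.4]
tcp_rot: [-3.141, 0.0, 0.411]
ft_force: [-0.8, 0.3, -0.0]
opening: 0.403
grip_force: 0.0
```

Call:
jog_arm --motion '[[[-14,64,-20],-0.387],[[-14,64,-20],-0.387],[[-14,64,-20],-0.387],[[-14,64,-20],-0.387],[[-14,64,-20],-0.387]]'

```text
t: 48.75
eef_pos: [499.2, 148.9, 199.3]
tcp_rot: [-3.141, 0.0, 0.797]
ft_force: [-0.0, -0.2, 0.6]
opening: 0.404
grip_force: 0.0
```

```bash
python3 - <<'E'
from h import *
s=state();print(s["t"],s["eef_pos"],s["tcp_rot"])
a,b=read_camera("scene"),read_camera("side")
im=np.hstack([cv2.resize(a["img"][90:330,180:450],None,fx=1.48,fy=1.48),cv2.resize(b["img"][80:320,90:360],None,fx=1.48,fy=1.48)])
cv2.imwrite("pics/chk.png",im);print(im.shape)
plan([rk(75,0,200)+[RK[2]+np.pi/2],rk(75,0,113)+[RK[2]+np.pi/2]],half=False)
E
```

```text
48.75 [499.19425973 148.8813727  199.3127    ] [-3.14119572e+00  3.08696307e-04  7.96919142e-01]
(355, 800, 3)
[20, 113, 0] -0.454
[-31, 111, 0] -0.454
  -- [689.  20. 200.] yaw 1.706
[0, 0, 87] 0.0
  -- [689.  20. 113.] yaw 1.706
```

View pics/chk.png

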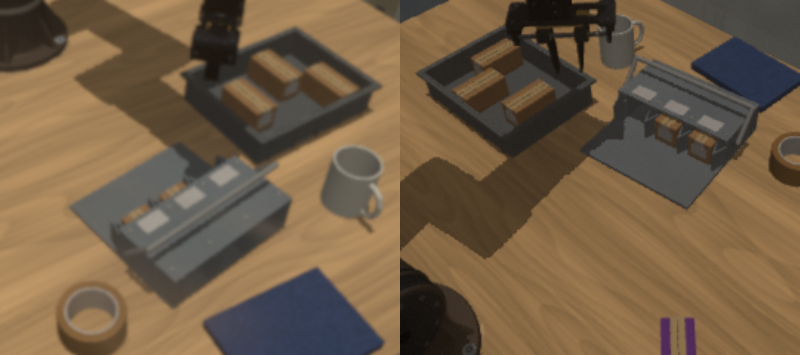

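The picture shows three cartons lying in the tray and two in the lanes next to each other, with lane 3 empty, the bar back, and the mug and tape untouched. I'll grip the bar at empty lane 3 and swing it all the way down.

```bash
python3 - <<'E'
from h import *
Y=RK[2]+np.pi/2
plan([rk(75,78,200)+[Y],rk(75,78,113)+[Y]],half=False)
E
```

```text
[44, 82, 0] -0.454
[4, 93, 0] -0.454
  -- [679.  97. 200.] yaw 1.706
[0, 0, 87] 0.0
  -- [679.  97. 113.] yaw 1.706
```

Call:
jog_arm --motion '[[[44,82,0],-0.454],[[44,82,0],-0.454],[[44,82,0],-0.454],[[44,82,0],-0.454],[[44,82,0],-0.454]]'

```text
t: 49.35
eef_pos: [588.3, 123.4, 199.3]
tcp_rot: [-3.141, 0.0, 1.25]
ft_force: [0.3, -0.0, 0.4]
opening: 0.398
grip_force: 0.0
```

Call:
jog_arm --motion '[[[4,93,0],-0.454],[[4,93,0],-0.454],[[4,93,0],-0.454],[[4,93,0],-0.454],[[4,93,0],-0.454]]'

```text
t: 49.85
eef_pos: [677.7, 98.4, 199.7]
tcp_rot: [-3.141, -0.0, 1.703]
ft_force: [-0.2, -0.5, -0.1]
opening: 0.402
grip_force: 0.0
```

Call:
jog_arm --motion '[[[0,0,0],-0.061],[[0,0,0],-0.061],[[0,0,0],-0.061]]'

```text
t: 50.15
eef_pos: [678.0, 98.3, 200.1]
tcp_rot: [3.141, -0.0, 1.766]
ft_force: [-0.8, -0.3, 0.9]
opening: 0.399
grip_force: 0.0
```

```bash
python3 - <<'E'
from h import *
s=state();print(s["tcp_rot"],s["opening"]);inrack()
plan([rk(75,78,113)+[RK[2]+np.pi/2]],half=False)
E
```

```text
[ 3.14125187e+00 -4.46649545e-05  1.76585301e+00] 0.3991009170940222
t 50.15 rack xy [74.3 79.1] z 200.1 F rack [-0.8 -0.2  0.9] yaw 1.766
[-1, 1, 87] 0.06
  -- [679.  97. 113.] yaw 1.706
```

Call:
jog_arm --motion '[[[0,1,20],0.06],[[0,1,45],0.06],[[0,1,70],0.06],[[0,1,87],0.06],[[0,1,87],0.06]]'

```text
t: 50.65
eef_pos: [678.3, 98.1, 110.4]
tcp_rot: [-3.138, -0.0, 1.707]
ft_force: [-0.7, -0.4, 0.2]
opening: 0.399
grip_force: 0.0
```

Call:
jog_arm --motion '[[[0,0,0],0],[[0,0,0],0],[[0,0,0],0],[[0,0,0],0],[[0,0,0],0]]' --grip 1

```text
t: 51.15
eef_pos: [680.0, 98.1, 113.4]
tcp_rot: [3.14, 0.0, 1.71]
ft_force: [1.1, 0.6, 3.1]
opening: 0.095
grip_force: 30.0
```

```bash
python3 - <<'E'
from h import *
s=state();print(s["opening"],s["grip_force"],s["moment"]);inrack()
E
```

```text
0.09464549604753718 30.00004470348358 [ 0.06501329 -0.20527847 -0.06170521]
t 51.15 rack xy [76.2 78.7] z 113.4 F rack [1.2 0.5 3.1] yaw 1.71
```

Call:
jog_arm --motion '[[[0,-15,-10],0],[[0,-32,-15],0],[[0,-50,-16],0],[[0,-68,-12],0],[[0,-84,-5],0]]'

```text
t: 51.65
eef_pos: [596.9, 86.8, 119.1]
tcp_rot: [3.137, -0.0, 1.71]
ft_force: [7.3, 4.8, -8.6]
opening: 0.094
grip_force: 30.0
```

Call:
jog_arm --motion '[[[0,-14,11],0],[[0,-24,26],0],[[0,-31,42],0],[[0,-33,56],0],[[0,-33,57],0]]'

```text
t: 52.15
eef_pos: [564.2, 82.3, 59.9]
tcp_rot: [3.14, -0.001, 1.709]
ft_force: [2.6, 4.7, -0.6]
opening: 0.093
grip_force: 30.0
```

```bash
python3 - <<'E'
from h import *
s=state();print(s["opening"],s["grip_force"]);inrack()
E
```

```text
0.09278212853954965 29.998753666877747
t 52.15 rack xy [-40.6  78.5] z 59.9 F rack [ 3.2  4.4 -0.6] yaw 1.709
```

Bar is nearly down. I'll release, rise straight up and move clear.

Call:
jog_arm --motion '[[[0,0,2],0],[[0,0,2],0],[[0,0,2],0]]' --grip 0.7

```text
t: 52.45
eef_pos: [563.6, 81.7, 58.8]
tcp_rot: [-3.142, -0.0, 1.71]
ft_force: [-0.3, -0.3, -1.3]
opening: 0.277
grip_force: 0.0
```

Call:
jog_arm --motion '[[[0,0,-25],0],[[0,0,-60],0],[[0,0,-100],0],[[0,0,-150],0],[[0,0,-180],0]]'

```text
t: 52.95
eef_pos: [564.0, 81.8, 242.4]
tcp_rot: [3.138, 0.0, 1.71]
ft_force: [0.5, 0.1, -0.6]
opening: 0.3
grip_force: 0.0
```

Call:
jog_arm --motion '[[[50,-100,0],0],[[50,-100,0],0],[[50,-100,0],0],[[50,-100,0],0],[[50,-100,0],0]]'

```text
t: 53.45
eef_pos: [458.8, 117.3, 239.1]
tcp_rot: [3.14, 0.0, 1.71]
ft_force: [0.8, 0.5, 0.1]
opening: 0.301
grip_force: 0.0
```

```bash
python3 - <<'E'
from h import *
s=state();print(s["t"],s["eef_pos"])
a,b=read_camera("scene"),read_camera("side")
im=np.hstack([cv2.resize(a["img"][90:330,180:450],None,fx=1.48,fy=1.48),cv2.resize(b["img"][110:230,200:335],None,fx=2.96,fy=2.96)])
cv2.imwrite("pics/fin.png",im)
E
```

```text
53.45 [458.76937808 117.3485389  239.05001771]
```

View pics/fin.png

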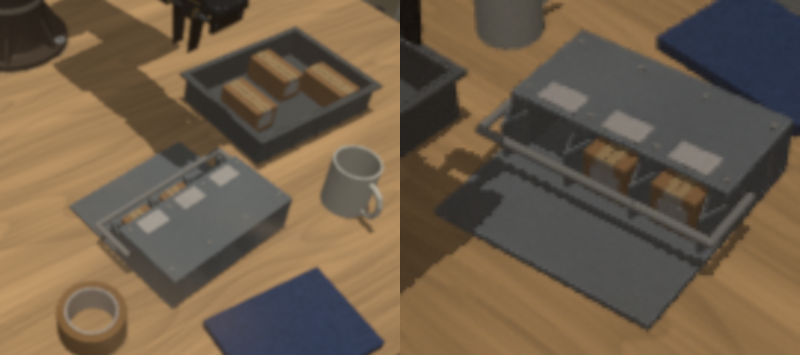

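The bar is down across the lanes (running from (480,125) to (715,240) in the picture). Both full cartons are home and the three empties lie flat in the tray. Handing in.

```bash
python3 -c "from cell import *;print(job_done())"
```

```text
the job is handed in; nothing more can be done
None
```

The job is handed in: both full cartons are home in lanes 1 and 2, the three empties are in the tray, the keeper bar is down, and the mug, tape roll and purple look-alike were not touched.

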